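# Lever open the herb bin

## Task

Push the red sliding catch on the herb bin all the way along, away from the robot, so that it no longer holds the flap. Then press the red pad on the long end of the lever down to its stop, so that the lever raises the heavy flap, and finish while still holding it down with the flap open. Raise the flap only with the lever, leave the lever lying in its fulcrum, and leave the other things on the bench where they stand.

Things in the scene. Friction and masses are not known exactly. Their poses are not given: they have to be found in the camera images.
- bin: Fixed steel herb bin, open box with a hinged flap on top. Origin on the bench; z up, yaw varies; bin frame in mm: box x -80..80, y -100..120, 140 high; dark flap on top, y -45 to its hinge at y 110, top at 152. Flat deck for the catch beside it, y -100..-48, top at 140. The lever lies along y at x -120, in front of the box, over a 6 mm green foot plate (x -155..-80, y -250..120).
- flap_hinge (a joint): Opening angle of the flap, rad: 0 shut, grows as its free edge rises, about 0.6 when the lever is down on its stop. The flap weighs 1.4 to 2.4 kg and falls shut when the lever is let go.
- flap: The flap: dark steel plate 152 x 150 x 10 mm, with a 40 mm wide yellow tab that reaches over the deck to y -69, at x -40..0, top at 150 (bin frame). Origin on the hinge line (along x, height 150) at its middle; shut, its axes are those of the bin and its free edge is 155 mm away along -y.
- catch (a joint): Travel of the red sliding catch along the bin's +x (away from the robot), m: 0 to 0.05 (end stop). Up to about 0.028 its tongue lies over the flap's yellow tab and holds the flap shut; beyond that the flap is free. Starts at 0 to 0.008, slides stiffly (about 2 N), stays where left.
- catch_knob (a point): Centre of the top of the catch's upright square red knob, 18 x 18 mm, 44 tall, on a 40 x 22 x 11 mm slide; top about 195 mm above the bench; in the bin frame y -86, x -20 (travel 0) to 30 mm (travel 0.05). A tongue reaches from it 33 mm to +y, its top at height 158.
- lever: Loose steel lever, bar 305 x 20 x 12 mm, its brass axle lying in open slots. Origin on the axle; axes parallel to the bin's at rest, when the bar slopes 20 deg up to its long end (-y). The short arm (80 mm) lies under a brass roller on the flap's side; the long arm (225) ends in a red pad. Pressed (about 3 to 10 N at the pad), it turns 0.68 rad until the bar meets the stop.
- lever_axle (a point): Middle of the lever's axle: in the bin frame x -120, y -10, height 153 mm. Green fulcrum posts either side are 163 high.
- pad (a point): Centre of the top face of the red pad, 44 x 44 mm, on the lever's long end. In the bin frame: x -120, y -199, height 235 mm at rest (sloping 20 deg); y -208, height about 97 mm when the lever comes down on its stop.
- stop (a point): Centre of the black rubber top of the stop post under the lever's long arm, 28 mm across; in the bin frame x -120, y -170, height 92 mm. It is springy: gives about 1 mm per 1.5 N, 12 mm at most.
- amber_jar: Bystander: amber glass jar with black cap, 60 mm across, 75 high, loose; origin at the centre of its underside.
- ointment_tin: Bystander: flat aluminium tin, 56 mm across, 35 high, loose; origin at the centre of its underside.
- carton: Bystander: brown cardboard carton 60 x 90 x 50 mm, loose; origin at the centre of its underside.
- mortar: Bystander: white ceramic mortar bowl, 90 mm across, 60 high, loose; origin at the centre of its underside.
- brown_bottle: Bystander: brown glass bottle with white cap, 50 mm across, 110 high, loose; origin at the centre of its underside.
- scoop: Bystander: steel spoon with a wooden handle lying flat on the bench, loose; origin under the middle of it, its length along x.

How it is judged:
On the way, in this order (a step that is already met when the one before it is completed fails the run):
1. the catch is pushed clear while the flap is still shut (value of joint catch above 0.035 m and value of joint flap_hinge below 0.06 rad), for 0.2 s.
2. the pressed lever has raised the flap (value of joint flap_hinge above 0.45 rad and contact force between the fingers and lever above 1 N), for 0.3 s.
At the end, for the whole second after the job is handed in: The catch is at least 35 mm along, the flap stands still, open by more than 0.45 rad, the fingers press on the lever with more than 1 N and do not touch the flap, the axle is in its slots (within 12 mm of its start), held for the last second (all of step 2 and value of joint catch above 0.035 m and velocity of joint flap_hinge below 0.1 rad/s and not (velocity of joint flap_hinge below -0.1 rad/s) and contact force between each of the arm, the fingers and flap below 0.5 N and distance of lever_axle from where it was at the start of the episode below 0.012 m); the arm keeps its last pose, push and grip.
It fails at once if the flap is pushed or lifted directly instead of with the lever (contact force between any of the fingers, the arm and flap above 3 N).
It fails at once if the lever is lifted out of its fulcrum (distance of lever_axle from where it was at the start of the episode above 0.015 m).
It fails at once if a bystander is moved by more than 30 mm, lifted or tipped (distance of any of amber_jar, ointment_tin, carton, mortar, brown_bottle, scoop from where it was at the start of the episode above 0.03 m or angle between any of amber_jar, ointment_tin, carton, mortar, brown_bottle's own z axis and vertical above 0.4 rad).
It also fails if it takes over 43 s, if anything falls off the work surface, if the arm or the gripper's body presses on something with over 40 N, if the wrist force passes 120 N, or if a joint passes its speed limit or range.

## Robot

A 6-joint arm with a two-finger parallel gripper is mounted at the origin on the work surface. World frame = base frame: x ahead of the robot, y to its left, z up, the work surface at z = 0. Lengths are in m, angles in rad, forces in N, time in s.
With the tool pointing down it reaches from about 0.275 to 0.85 m from the base axis. Payload 5.2 kg.
Tool frame: the origin (TCP) lies on the centre line of the jaws, within the pads' length; the fingertips stand 19 mm ahead of it and the grasp point (between the pads) is the TCP (manip.tip_extent is the distance from the TCP to the fingertips, in m); z points along the fingers, y is the line along which they close (so a half turn about z gives the same grasp; the last joint's range is limited). The gripper opens to 85 mm and grips with 20 to 120 N. Pads are 22 mm wide; open, the fingers measure 114 mm over their backs; the gripper's body (76 mm by 85 mm) begins 54 mm behind the grasp point. The pads swing forward as they close: fully open they stand 13 mm farther back than shut.
Start: joints at [-1.542, 0.259, 1.535, -0, 1.348, -0.203], TCP at [0.126, -0.535, 0.25] pointing down, gripper open.
Joint ranges: [-3.14, 3.14], [-0.91, 2.08], [0.19, 2.58], [-1.22, 4.36], [0.22, 2.71], [-3.12, 3.12]. Speed limits (rad/s): [2.57, 2.57, 3.14, 3.14, 3.14, 3.14].

## Interface

Orientations are given as a unit quaternion [w, x, y, z].
In Python, from plant import monitor, optics, manip gives the robot as it stands. The module is installed in compiled form; this text tells all that it offers.
- The arm moves only by the tool send_rows, never from a script. Its argument "moves" is a list of rows, each a list of 4 numbers: the shift along the tool's x, y, z in units of 30 mm (1.0 is 30 mm), then the turn about the tool's z in rad. In form: [[tx, ty, tz, roll], ...]. A call has 1 to 8 rows; each row is the pose to reach, as a shift and turn from the pose commanded when the call began, along the tool's axes at that moment; what a row does not reach only later rows make up. A row lasts 1/12 s, in which the tool goes at most 41.7 mm and 7.16 degrees, less where a joint would pass 70% of its speed; a pose out of reach is approached as far as the arm can. A call with a gripper value outside its range is refused whole. "gripper" is the opening, from 0 (shut) to 1 (fully open), set as the call begins (left out, the last holds). The fingers move at their own pace and stop on an object; "grip_force" is the grip in N (left out, the last holds). Time passes only in rows, so rows that repeat a pose let the fingers close. It gives the time, the measured TCP pose, the force, the opening and the grip force at its end, in the units of the state.
- monitor.get_state(): the state, without advancing time (a new reading comes with each control period).
- optics.get_image(name): name is "scene" or "top" or "wrist"; returns a dict with "frame" (480x640x3 uint8, red, green, blue), "depth" (480x640 float32, m along the optical axis (not along the pixel's ray), 0 where there is no reading), "mtx" (3x3 intrinsics, pixels), "view" (4x4, takes a point from world to camera coordinates); the wrist camera has in their place "mount" (4x4, takes a point from camera to tool coordinates, whose origin is the TCP and whose axes are the flange's). Camera axes: x right, y down, z forward; pixel columns grow to the right and rows downward; lengths in m; the calibration is good to about 2 mm. A picture is of the moment at which its call begins: read the wrist's pose just before it.
- manip.sign_off(): hands the job in; it is judged then, once.
The state is a dict: "clock": time; "joints": joint angles; "dq": joint speeds; "joint_torque": joint torques, N m; "tcp_pos": TCP position; "tool_rot": TCP orientation; "contact_force": force on the tool from outside, world axes, zero at the start; "torque": the same for the moment, N m; "grip_width": finger opening in m; "gripper_force": force on a finger pad.
Only numpy, scipy, OpenCV 4.12 (cv2) and the standard library are available. Lean on these libraries where they do the work, as an engineer would, in place of code of your own. Each camera call takes 0.05 s, during which the arm holds its last target. There are 200 camera calls.

## Working session

There is one attempt and no reset: what is moved stays moved. The work goes in short steps, Python scripts to look and compute and a tool call to move; the robot and the scene stay as the last step left them, time stands still between calls to the robot, and variables do not carry over. Pictures are saved under pics/ and viewed, at most 10 in all, crops included, and the job is handed in when it is done.

Besides the shell and the picture viewer there is one more tool, called in YAML: its name, and indented under it one key for each argument. send_rows: Moves the arm, as the interface text tells. Its arguments: {"type":"object","properties":{"moves":{"type":"array"},"gripper":{"type":"number"},"grip_force":{"type":"number"}},"required":["moves"]}

```bash
mkdir -p pics
cat > h.py <<'E'
import numpy as np, cv2
from plant import monitor, optics, manip
def pts(im):
    d=im["depth"]; v,u=np.mgrid[0:480,0:640]; K=im["mtx"]
    c=np.stack([(u-K[0,2])/K[0,0]*d,(v-K[1,2])/K[1,1]*d,d,np.ones_like(d)],-1)
    return (c@np.linalg.inv(im["view"]).T)[...,:3]
def red(im):
    h=cv2.cvtColor(im["frame"],cv2.COLOR_RGB2HSV)
    return (((h[...,0]<8)|(h[...,0]>172))&(h[...,1]>150)&(h[...,2]>60)).astype(np.uint8)
E
python3 - <<'E'
from h import *
for n in("top","scene"):
    im=optics.get_image(n); cv2.imwrite(f"pics/{n}.png",im["frame"][...,::-1])
    P=pts(im); k,l,s,c=cv2.connectedComponentsWithStats(red(im))
    print(n,np.linalg.inv(im["view"])[:3,3].round(3))
    for i in range(1,k):
        if s[i,4]>25:
            m=(l==i)&(im["depth"]>0); q=P[m]; zt=np.percentile(q[:,2],95); t=q[q[:,2]>zt-.006]
            print(c[i].round(),s[i],"med",np.median(q,0).round(4),"top",np.median(t,0).round(4),zt.round(3))
E
```

```text
top [0.427 0.017 1.162]
[367. 191.] [355 183  23  20 262] med [ 0.6041 -0.0829  0.1563] top [ 0.6041 -0.0889  0.1927] 0.195
[418. 254.] [405 241  28  26 518] med [ 0.4736 -0.1734  0.232 ] top [ 0.4715 -0.1841  0.2355] 0.239
scene [1.367 0.773 0.919]
[620. 103.] [600  96  40  16 312] med [-0.832   0.2655  0.2758] top [-0.8307  0.2619  0.2868] 0.289
[ 28. 112.] [  7 104  42  17 322] med [ 0.7597 -1.2316  0.2783] top [ 0.7563 -1.2301  0.2883] 0.291
[164. 150.] [152 144  25  13 138] med [ 0.252  -1.232  -0.0228] top [ 0.247  -1.2303 -0.0131] -0.01
[292. 193.] [282 186  20  15 182] med [ 0.4757 -0.1702  0.2329] top [ 0.4746 -0.183   0.2378] 0.241
[279. 244.] [272 232  16  23 215] med [ 0.6121 -0.0826  0.1617] top [ 0.6072 -0.0864  0.1955] 0.196
[ 78. 311.] [ 73 307  12   8  55] med [ 0.7998 -1.2324 -0.623 ] top [ 0.8029 -1.2262 -0.6102] -0.608
```

```bash
python3 -c "
from h import *
s=monitor.get_state(); print({k:np.round(v,4) for k,v in s.items()}); print(manip.tip_extent)"
```

```text
{'clock': np.float64(0.1), 'joints': array([-1.5418,  0.2593,  1.536 ,  0.    ,  1.348 , -0.2028]), 'dq': array([-0.0008, -0.0001, -0.0039, -0.0005, -0.0007, -0.0016]), 'joint_torque': array([ 2.20000e-03, -4.46975e+01, -2.91251e+01, -4.00000e-04,
        6.20000e-03,  0.00000e+00]), 'tcp_pos': array([ 0.1264, -0.5348,  0.2495]), 'tool_rot': array([-8.000e-04,  9.933e-01,  1.156e-01,  1.000e-04]), 'contact_force': array([0.5747, 0.1151, 0.2588]), 'torque': array([ 0.0238, -0.0215, -0.0183]), 'gripper_force': np.float64(0.0), 'grip_width': np.float64(0.0853)}
0.019
```

View pics/top.png

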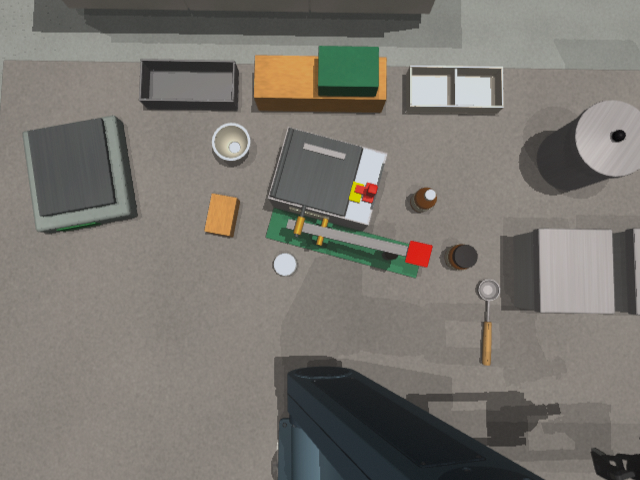

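View pics/scene.png

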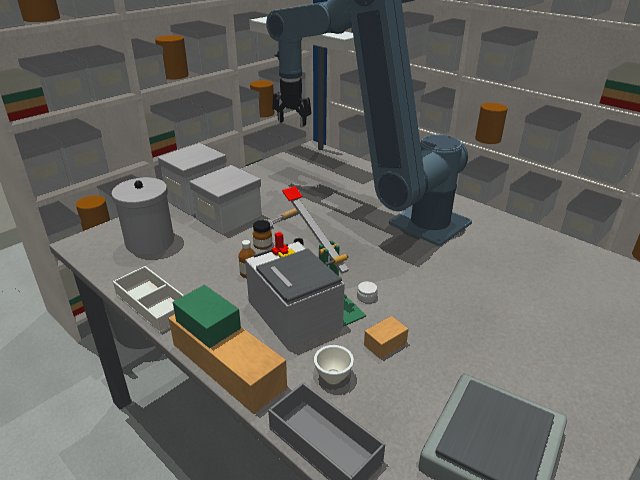

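The top view shows the knob at (367,191), the pad at (418,254) and the bin yawed by about -13°. The jar, at (462,257), stands just beyond the pad. The scene view agrees. Next I measure the yaw from the edges.

Run:
```python
from h import *
im=optics.get_image("top"); P=pts(im); f=im["frame"].astype(int)
h=cv2.cvtColor(im["frame"],cv2.COLOR_RGB2HSV)
reg=(P[...,0]>.4)&(P[...,0]<.85)&(P[...,1]>-.2)&(P[...,1]<.25)
flap=reg&(abs(P[...,2]-.152)<.006)&(h[...,2]<110)&(h[...,1]<60)
k,l,s,c=cv2.connectedComponentsWithStats(flap.astype(np.uint8)); i=1+np.argmax(s[1:,4]); q=P[l==i]
r=cv2.minAreaRect((q[:,:2]*1000).astype(np.float32)); print("flap",r,len(q))
g=reg&(h[...,0]>50)&(h[...,0]<80)&(h[...,1]>120)&(abs(P[...,2]-.006)<.006)
r=cv2.minAreaRect((P[g][:,:2]*1000).astype(np.float32)); print("foot",r)
# pad rect, knob top: ray to planes, both views
def ray(im,uv,z):
    M=np.linalg.inv(im["view"]); d=M[:3,:3]@np.linalg.inv(im["mtx"])@[*uv,1]; o=M[:3,3]; return o+d*(z-o[2])/d[2]
def rays(im,uv):
    M=np.linalg.inv(im["view"]); d=M[:3,:3]@np.linalg.inv(im["mtx"])@[*uv,1]; return M[:3,3],d/np.linalg.norm(d)
im2=optics.get_image("scene"); P2=pts(im2)
for nm,lo,hi,b in(("pad",.22,.26,(.42,.53,-.24,-.12)),("knobtop",.188,.202,(.57,.66,-.12,-.05))):
    L=[]
    for I,Q in((im,P),(im2,P2)):
        m=(red(I)>0)&(Q[...,2]>lo)&(Q[...,2]<hi)&(Q[...,0]>b[0])&(Q[...,0]<b[1])&(Q[...,1]>b[2])&(Q[...,1]<b[3])
        v,u=np.nonzero(m); rr=cv2.minAreaRect(np.c_[u,v].astype(np.float32)); L.append(rays(I,rr[0])); print(nm,m.sum(),Q[m].mean(0).round(4),rr)
        mm=Q[m]; print("  rect world",cv2.minAreaRect((mm[:,:2]*1000).astype(np.float32)))
    A=sum(np.eye(3)-np.outer(d,d) for o,d in L); B=sum((np.eye(3)-np.outer(d,d))@o for o,d in L); print("  tri",np.linalg.solve(A,B).round(4))
```

```text
flap ((637.1416625976562, 27.601455688476562), (160.9727325439453, 175.04541015625), 75.7018814086914) 5122
foot ((512.0803833007812, -36.448486328125), (350.19970703125, 70.7969970703125), 75.72422790527344)
pad 512 [ 0.4742 -0.1736  0.2317] ((418.3823547363281, 253.47061157226562), (22.79834747314453, 22.55581283569336), 14.03624439239502)
  rect world ((474.28924560546875, -173.7448272705078), (41.519432067871094, 42.961219787597656), 75.54143524169922)
pad 182 [ 0.4763 -0.1714  0.2331] ((291.7414245605469, 193.10345458984375), (13.370064735412598, 15.784104347229004), 68.19859313964844)
  rect world ((476.6266784667969, -171.78280639648438), (44.6611442565918, 43.936161041259766), 75.1172866821289)
  tri [ 0.4744 -0.1737  0.2315]
knobtop 77 [ 0.6039 -0.0888  0.193 ] ((371.9615478515625, 189.19232177734375), (9.021342277526855, 8.629109382629395), 11.309932708740234)
  rect world ((604.1312255859375, -89.20796203613281), (18.054718017578125, 16.984521865844727), 76.5534439086914)
knobtop 40 [ 0.6079 -0.0859  0.1939] ((278.5000305175781, 234.50001525878906), (7.071067810058594, 5.656853675842285), 45.0)
  rect world ((606.8201293945312, -87.6549301147461), (16.806425094604492, 17.475465774536133), 76.39065551757812)
  tri [ 0.6046 -0.0893  0.1913]
```

send_rows:
  moves:
    - [0,0,-1,0.12]
    - [0,0,-2,0.24]
    - [1,-0.7,-2,0.36]
    - [2,-1.4,-2,0.482]
    - [3.1,-2.1,-2,0.482]
    - [4.2,-2.8,-2,0.482]
    - [5.3,-3.5,-2,0.482]
    - [6.4,-4.2,-2,0.482]
  gripper: 0
  grip_force: 40

```text
clock: 0.87
tcp_pos: [0.2851, -0.367, 0.3102]
tool_rot: [-0.0, 0.992, -0.125, 0.0]
contact_force: [1.0, -0.2, -0.2]
grip_width: -0.0002
gripper_force: 0.0
```

send_rows:
  moves:
    - [0.6,-1.1,0,0]
    - [1.2,-2.2,0,0]
    - [1.8,-3.3,0,0]
    - [2.4,-4.4,0,0]
    - [3.0,-5.5,0,0]
    - [3.6,-6.7,0,0]
    - [4.2,-7.8,0,0]
    - [4.8,-8.9,0,0]

```text
clock: 1.53
tcp_pos: [0.4908, -0.1436, 0.3103]
tool_rot: [0.0, 0.992, -0.125, 0.0]
contact_force: [0.8, -0.3, -0.0]
grip_width: -0.0001
gripper_force: 0.0
```

send_rows:
  moves:
    - [0.5,-1.0,0,0]
    - [1.0,-2.0,0,0]
    - [1.3,-2.6,0,0]
    - [1.43,-2.78,0,0]
    - [1.43,-2.78,0,0]
    - [1.43,-2.78,0,0]

```text
clock: 2.03
tcp_pos: [0.5517, -0.0757, 0.3099]
tool_rot: [0.0, 0.992, -0.125, -0.001]
contact_force: [-0.1, -0.1, 0.9]
grip_width: 0.0002
gripper_force: 0.0
```

Run:
```python
from h import *
s=monitor.get_state(); print(s["tcp_pos"],s["contact_force"])
a=np.deg2rad(14.3); bx=np.array([np.cos(a),-np.sin(a)]);by=np.array([np.sin(a),np.cos(a)])
d=np.array([.605,-.0885])-s["tcp_pos"][:2]; print("knob rel in bin",d@bx,d@by)
im=optics.get_image("wrist"); cv2.imwrite("pics/w1.png",im["frame"][...,::-1])
```

```text
[ 0.55173587 -0.07568308  0.30994225] [-0.08084271 -0.12788178  0.89137803]
knob rel in bin 0.054779548909656715 0.0007363880723659649
```

View pics/w1.png

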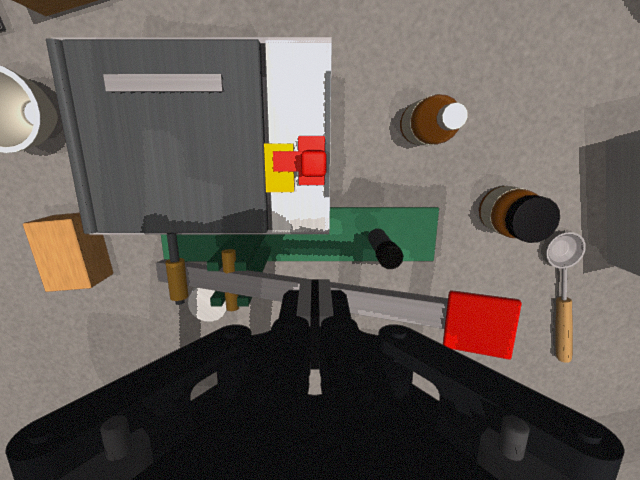

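The wrist view shows the knob (313,162) straight ahead of the fingertips (315,300), and the bin square to the picture. I'll go down.

send_rows:
  moves:
    - [0,0,0.9,0]
    - [0,0,1.8,0]
    - [0,0,2.7,0]
    - [0,0,3.4,0]
    - [0,0,3.8,0]
    - [0,0,3.95,0]
    - [0,0,3.95,0]

```text
clock: 2.67
tcp_pos: [0.5509, -0.0764, 0.1909]
tool_rot: [-0.0, 0.992, -0.126, -0.001]
contact_force: [0.5, 0.2, -0.5]
grip_width: 0.0001
gripper_force: 0.0
```

send_rows:
  moves:
    - [0.4,0,0,0]
    - [0.8,0,0,0]
    - [1.0,0,0,0]
    - [1.2,0,0,0]
    - [1.4,0,0,0]
    - [1.6,0,0,0]
    - [1.8,0,0,0]
    - [1.8,0,0,0]

```text
clock: 3.33
tcp_pos: [0.6055, -0.089, 0.1919]
tool_rot: [0.0, 0.992, -0.125, 0.0]
contact_force: [0.5, 0.6, -0.6]
grip_width: -0.0001
gripper_force: 0.0
```

send_rows:
  moves:
    - [0.2,0,0,0]
    - [0.4,0,0,0]
    - [0.55,0,0,0]
    - [0.7,0,0,0]
    - [0.8,0,0,0]
    - [0.8,0,0,0]
    - [0.8,0,0,0]

```text
clock: 3.92
tcp_pos: [0.6282, -0.0948, 0.1917]
tool_rot: [0.0, 0.992, -0.125, 0.0]
contact_force: [-0.0, -0.2, 1.4]
grip_width: 0.0003
gripper_force: 0.0
```

Run:
```python
from h import *
s=monitor.get_state(); print(s["tcp_pos"],s["contact_force"])
im=optics.get_image("wrist"); cv2.imwrite("pics/w2.png",im["frame"][...,::-1])
im=optics.get_image("scene");P=pts(im);m=(red(im)>0)&(P[...,2]>.16)&(P[...,2]<.205)&(P[...,0]>.55)&(P[...,0]<.75)&(P[...,1]>-.15)&(P[...,1]<-.03);print(m.sum(),P[m].mean(0))
```

```text
[ 0.62820358 -0.09478634  0.1917208 ] [-0.00169454 -0.23946423  1.40095896]
125 [ 0.65014278 -0.09510941  0.17971283]
```

View pics/w2.png

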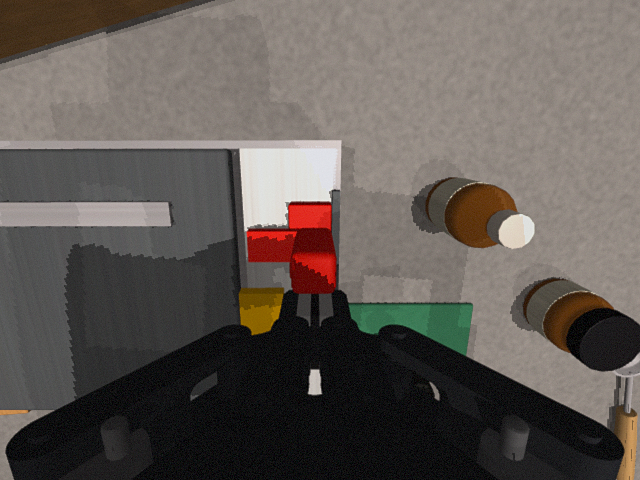

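The catch is clear: its tongue (rows 230–262) lies past the yellow tab (from row 289). I'll nudge it a little further, then back off and go up.

send_rows:
  moves:
    - [0.1,0,0,0]
    - [0.18,0,0,0]
    - [0.18,0,0,0]
    - [0,0,0,0]
    - [-0.7,0,-0.3,0]
    - [-0.9,0,-1.3,0]
    - [-0.9,0,-2.6,0]
    - [-0.9,0,-3.9,0]

```text
clock: 4.68
tcp_pos: [0.6007, -0.0877, 0.3094]
tool_rot: [-0.0, 0.992, -0.125, -0.001]
contact_force: [0.7, 0.1, 0.6]
grip_width: -0.0
gripper_force: 0.0
```

Run:
```python
from h import *
s=monitor.get_state(); print(s["tcp_pos"],s["contact_force"])
im=optics.get_image("top");P=pts(im);m=(red(im)>0)&(P[...,2]>.188)&(P[...,2]<.205)&(P[...,0]>.55)&(P[...,0]<.75)&(P[...,1]>-.15)&(P[...,1]<-.03);print(m.sum(),P[m].mean(0) if m.any() else 0)
```

```text
[ 0.60067243 -0.0876749   0.30943056] [0.6642811  0.10530333 0.61718406]
0 0
```

send_rows:
  moves:
    - [-0.7,0.75,0,0]
    - [-1.4,1.5,0,0]
    - [-2.1,2.3,0,0]
    - [-2.8,3.1,0,0]
    - [-3.2,3.6,0,0]
    - [-3.4,3.78,0,0]
    - [-3.4,3.78,0,0]
    - [-3.4,3.78,0,0]

```text
clock: 5.4
tcp_pos: [0.4752, -0.1726, 0.3091]
tool_rot: [-0.0, 0.992, -0.125, 0.001]
contact_force: [0.3, -0.7, -0.0]
grip_width: 0.0001
gripper_force: 0.0
```

Run:
```python
from h import *
s=monitor.get_state(); print(s["tcp_pos"],s["contact_force"])
for n in("top","scene"):
    im=optics.get_image(n);P=pts(im)
    m=(red(im)>0)&(P[...,2]>.188)&(P[...,2]<.205)&(P[...,0]>.55)&(P[...,0]<.75)&(P[...,1]>-.15)&(P[...,1]<-.03);print(n,m.sum(),P[m].mean(0) if m.any() else 0)
im=optics.get_image("scene");cv2.imwrite("pics/s2.png",cv2.resize(im["frame"][130:330,200:440,::-1],(720,600)))
```

```text
[ 0.47519382 -0.17259736  0.30908852] [ 0.32283558 -0.65110202 -0.03414945]
top 78 [ 0.6465679  -0.1000003   0.19266456]
scene 39 [ 0.6504696  -0.0963514   0.19445621]
```

View pics/s2.png

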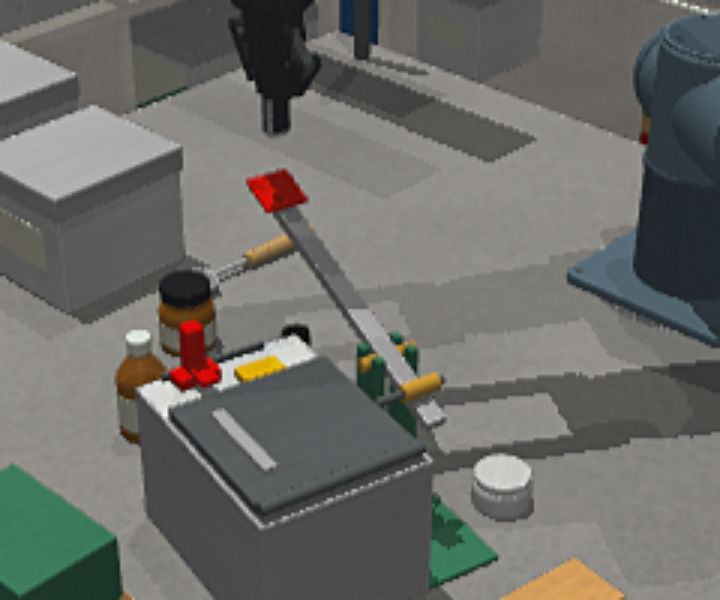

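The catch is fully along, with the knob moved by about 44 mm, and the flap is shut. In the picture the fingers stand over the pad (275,190). Next I go down to touch it.

send_rows:
  moves:
    - [0,0,0.6,0]
    - [0,0,1.1,0]
    - [0,0,1.4,0]
    - [0,0.05,1.6,0]
    - [0,0.1,1.75,0]
    - [0,0.15,1.9,0]
    - [0,0.2,2.05,0]
    - [0,0.25,2.2,0]

```text
clock: 6.22
tcp_pos: [0.4733, -0.1803, 0.2433]
tool_rot: [0.0, 0.992, -0.125, 0.001]
contact_force: [-0.3, -0.6, 3.2]
grip_width: 0.0
gripper_force: 1.5
```

send_rows:
  moves:
    - [0,0.04,0.25,0]
    - [0,0.08,0.5,0]
    - [0,0.13,0.75,0]
    - [0,0.2,1.0,0]
    - [0,0.24,1.25,0]
    - [0,0.28,1.5,0]
    - [0,0.3,1.75,0]
    - [0,0.31,2.0,0]

```text
clock: 6.88
tcp_pos: [0.4704, -0.1891, 0.182]
tool_rot: [0.0, 0.992, -0.125, -0.0]
contact_force: [0.9, -1.8, 4.2]
grip_width: -0.0002
gripper_force: 2.1
```

send_rows:
  moves:
    - [0,0,0.25,0]
    - [0,0,0.5,0]
    - [0,-0.02,0.75,0]
    - [0,-0.05,1.0,0]
    - [0,-0.09,1.25,0]
    - [0,-0.13,1.5,0]
    - [0,-0.18,1.75,0]
    - [0,-0.22,1.95,0]

```text
clock: 7.55
tcp_pos: [0.4726, -0.182, 0.1241]
tool_rot: [-0.0, 0.992, -0.125, 0.001]
contact_force: [1.1, 2.0, 9.9]
grip_width: -0.0002
gripper_force: 5.1
```

send_rows:
  moves:
    - [0,-0.02,0.1,0]
    - [0,-0.03,0.2,0]
    - [0,-0.04,0.25,0]
    - [0,-0.04,0.25,0]

```text
clock: 7.88
tcp_pos: [0.4734, -0.1808, 0.118]
tool_rot: [-0.0, 0.992, -0.125, 0.001]
contact_force: [-1.5, 3.4, 16.9]
grip_width: 0.0002
gripper_force: 7.6
```

Run:
```python
from h import *
s=monitor.get_state(); print(s["tcp_pos"],s["contact_force"])
im=optics.get_image("scene");cv2.imwrite("pics/s3.png",cv2.resize(im["frame"][130:330,200:440,::-1],(720,600)))
```

```text
[ 0.47340534 -0.18078325  0.11800234] [-1.46247977  3.42778754 16.92398138]
```

View pics/s3.png

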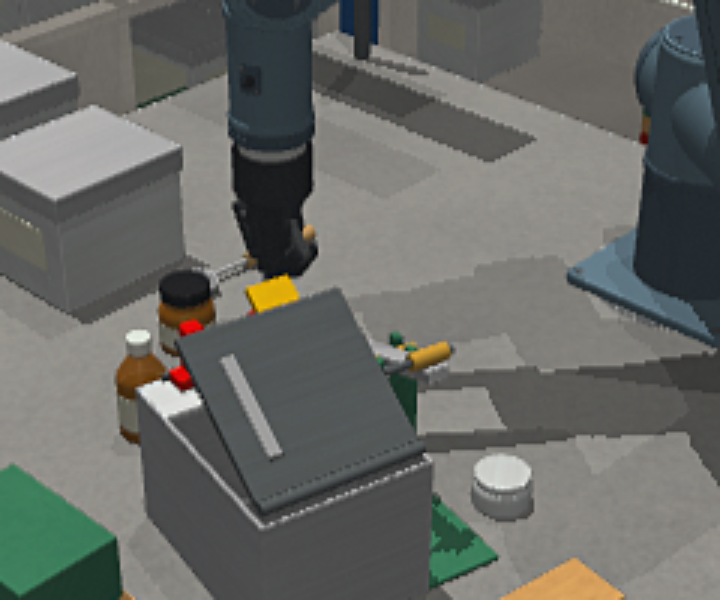

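The flap is raised and the force shows the lever is on its stop. I'll hold to let it settle and measure the flap angle.

send_rows:
  moves:
    - [0,0,0,0]
    - [0,0,0,0]
    - [0,0,0,0]
    - [0,0,0,0]
    - [0,0,0,0]
    - [0,0,0,0]

```text
clock: 8.43
tcp_pos: [0.4734, -0.1808, 0.1181]
tool_rot: [-0.0, 0.992, -0.125, 0.001]
contact_force: [-0.5, 3.3, 16.8]
grip_width: 0.0003
gripper_force: 7.3
```

Run:
```python
from h import *
for n in("scene",):
    im=optics.get_image(n);P=pts(im); a=np.deg2rad(14.3)
    h=cv2.cvtColor(im["frame"],cv2.COLOR_RGB2HSV)
    u0,v0=200+300//3,130+380//3
    q=P[v0-12:v0+12,u0-5:u0+20].reshape(-1,3); q=q-q.mean(0); nrm=np.linalg.svd(q)[2][2]; print(n,"tilt",np.arccos(abs(nrm[2])))
im=optics.get_image("scene");P2=pts(im);print("drift",np.nanmedian(abs(P2-P)[v0-12:v0+12,u0-5:u0+20]))
s=monitor.get_state();print(s["tcp_pos"],s["contact_force"])
```

```text
scene tilt 0.5735791322095992
drift 0.0014095083063969671
[ 0.47340192 -0.18080364  0.11815696] [-1.58733888  2.69550534 16.3552374 ]
```

Tilt is about 0.57 rad, steady, with 16 N on the pad. I'm handing in.

```bash
python3 -c "
from plant import manip; print(manip.sign_off())"
```

```text
the job is handed in; nothing more can be done
None
```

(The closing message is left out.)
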